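# Close the nozzle tub and take off its transit cover

## Task

Lay the black retaining bar in the two notches of the light-blue tub, over the row of nozzles, and let go of it. Then carry the nested pair of lids by the orange stem, set both on the tub together with the orange inner lid fully home, and let go; set things down, do not drop them, and leave the cup, the vented box and the cartridge where they stand. Last, take the white outer lid by its collar, raise it alone and level, about 10 cm, clear of the stem, leaving the orange lid seated, and finish while still holding it up there in the gripper.

Things in the scene. Friction and masses are not known exactly. Their poses are not given: they have to be found in the camera images.
- tub: Fixed light-blue open square tub, 130 mm outside, 60 high, walls 6. Origin: centre of its underside, z up. Its -x and +x walls have a notch at mid-width, open at the top, 21 mm wide (tub y), 28 deep: the bar lies in them along the tub's x, its underside 32 mm above the bench, over three brass nozzles in a row along x (tops at 30 mm, 11 mm thick).
- bar_mid (a point): Centre of the loose black retaining bar, 160 mm long (its x), 14 wide (y), 18 high (z), 0.1 kg. It starts flat on the bench, this point 9 mm up. Laid in the notches, this point is over the tub's centre, 41 mm above the bench, and the bar's top is 10 mm below the rim.
- stem_grip (a point): On the axis of the orange inner lid's upright 18 mm square stem, 10 mm below its top, 22 above the white collar it sticks out of. Axes along the lid's sides. Lid: 128 mm square, 5 thick; under it a 109 mm square plug, 6 deep, fits the tub's mouth any of 4 ways round. Point 72 mm above the bench at the start, 126 when the lid rests on the tub's rim. Lifting the stem carries both lids (0.4 kg).
- collar_grip (a point): On the axis of the white outer lid's 40 mm square, 34 high collar, 8 mm below its top. Axes along the lid's sides. The collar stands on a 140 mm square plate; its 26 mm square hole passes the orange stem, whose top is 40 mm above this point. Lies loose on the inner lid, this point 30 mm below stem_grip: 42 mm above the bench at the start, 96 when both are on the tub.
- cup_mid (a point): Bystander: centre of the small blue open square cup, 46 x 46 x 50 mm, standing on the bench. Leave it alone.
- vent_mid (a point): Bystander: centre of the flat white perforated box with a red lamp, 60 x 90 x 22 mm, on the bench. Leave it alone.
- cartridge_mid (a point): Bystander: centre of the standing amber cartridge, 38 mm diameter, 70 mm high. Leave it alone.
There are look-alikes about, which are no part of the job. What is shaped like the part that bears bar_mid but pink or purple is not meant.

How it is judged:
By the outcome, as a careful person would: the job done as asked, in the order asked, and still so for the second after the job is handed in, while the arm keeps its last pose, push and grip.
It also fails if it takes over 64 s, if anything falls off the work surface, if the arm or the gripper's body presses on something with over 40 N, if the wrist force passes 120 N, or if a joint passes its speed limit or range.

## Robot

A 6-joint arm with a two-finger parallel gripper is mounted at the origin on the work surface. World frame = base frame: x ahead of the robot, y to its left, z up, the work surface at z = 0. Lengths are in m, angles in rad, forces in N, time in s.
With the tool pointing down it reaches from about 0.35 to 0.775 m from the base axis. Payload 7.3 kg.
Tool frame: the origin (TCP) lies between the finger pads; the fingertips stand 19 mm ahead of it and the grasp point (between the pads) is the TCP; z points along the fingers, y is the direction in which the jaws open and shut (so a half turn about z gives the same grasp; the last joint's range is limited). The gripper opens to 92 mm and grips with 3 to 60 N. Pads are 19 mm wide; open, the fingers measure 130 mm over their backs; the gripper's body (75 mm by 190 mm) begins 47 mm behind the grasp point.
Start: joints at [-1.302, 0.342, 1.524, -0, 1.275, -0.146], TCP at [0.212, -0.48, 0.246] pointing down, gripper open.
Joint ranges: [-2.53, 2.53], [-0.77, 2.02], [0.04, 2.7], [-1, 4.14], [0.28, 2.66], [-3.11, 3.11]. Speed limits (rad/s): [2.57, 2.57, 3.14, 3.14, 3.14, 3.14].

## Interface

Orientations are given as a rotation vector (axis times angle).
In Python, from cell import env, imaging, sensors gives the robot as it stands. The module is installed in compiled form; this text tells all that it offers. Calls block until the motion is done:
- env.move_ptp(position, orientation): joint-space move of the TCP to a pose.
- env.move_linear(position, rotation=None, vel=0.15, threshold=None): straight line of the TCP; rotation=None keeps the orientation; vel is the mean speed in m/s. With threshold (N) it stops when the force on the tool has changed by that much, and returns True; else False.
- env.set_joints(angles): joint-space move.
- env.move_gripper(opening): finger opening in m; the grip force is fixed at half the most; returns when the fingers have stopped.
- env.sleep(seconds).
- env.inverse_kinematics(position, orientation): joint angles nearest the present ones, or None.
- imaging.read_camera(name): name is "side" or "top"; returns a dict with "frame" (400x640x3 uint8, red, green, blue), "range_z" (400x640 float32, m along the optical axis (not along the pixel's ray), 0 where there is no reading), "mtx" (3x3 intrinsics, pixels), "position" and "attitude" of the camera in the world. Camera axes: x right, y up, looking along -z (the intrinsics and any distortion apply to the point x, -y, -z); pixel columns grow to the right and rows downward; lengths in m; the calibration is good to about 2 mm. A picture is of the moment at which its call begins.
A pose or a line that the arm cannot do raises env.IKError and nothing moves.
- env.finish_job(): hands the job in, once; it reports no verdict.
Trained networks look in the newest picture that a camera, given by its name, has taken for a name from the list of things; names that differ only in an ending like _2 or _b are one class to them, and where a whole thing is asked for, a point or a joint stands for the part that bears it (a point fixed in the world has none). Each returns a list of dicts, best first, with "conf" (0 to 1); they miss things now and then, are a little off and sometimes report something else, mostly with a low value. They report only what shows in the picture. A call takes as long as a camera call. They do not tell look-alikes from the thing itself.
- imaging.search_frame(camera, label): "at" ([column, row] in pixels, amid what is visible of it).
Readings, each from a call of its own:
- sensors.read_time_s(): time.
- sensors.read_joint_positions(): joint angles.
- sensors.read_dq(): joint speeds.
- sensors.read_joint_torque(): joint torques, N m.
- sensors.read_tool_pos(): TCP position.
- sensors.read_tool_rot(): TCP orientation.
- sensors.read_wrist_force(): force on the tool from outside, world axes, zero at the start.
- sensors.read_torque(): the same for the moment, N m.
- sensors.read_finger_gap(): finger opening in m.
Only numpy, scipy, OpenCV 4.12 (cv2) and the standard library are available. Lean on these libraries where they do the work, as an engineer would, in place of code of your own. Each camera call takes 0.05 s, during which the arm holds its last target.

## Working session

There is one attempt and no reset: what is moved stays moved. The work goes in short steps, each a Python script; the robot and the scene stay as the last script left them, time stands still between calls to the robot, and variables do not carry over. Pictures are saved under pics/ and viewed, and the job is handed in when it is done.

```bash
ls; mkdir -p pics; cat > h.py <<'E'
import numpy as np, cv2
from cell import env, imaging, sensors
from scipy.spatial.transform import Rotation as R
def cam(n):
    d=imaging.read_camera(n); return d
def att(d):
    a=np.array(d["attitude"]); 
    return a if a.shape==(3,3) else R.from_rotvec(a).as_matrix() if a.shape==(3,) else R.from_quat(a).as_matrix()
def cloud(d):
    z=d["range_z"]; K=np.array(d["mtx"]); v,u=np.mgrid[0:z.shape[0],0:z.shape[1]]
    x=(u-K[0,2])/K[0,0]*z; y=(v-K[1,2])/K[1,1]*z
    P=np.stack([x,-y,-z],-1)@att(d).T+np.array(d["position"]); P[z==0]=np.nan
    return P
def save(d,n): cv2.imwrite("pics/"+n,d["frame"][:,:,::-1])
def down(yaw): # tool y axis at angle yaw+90 ; tool x at yaw
    return (R.from_euler('z',yaw)*R.from_euler('x',np.pi)).as_rotvec()
E
python3 - <<'E'
from h import *
for n in("top","side"):
    d=cam(n); save(d,n+"0.png"); print(n,{k:d[k] for k in d if k not in("frame","range_z")})
    P=cloud(d); np.savez("%s0.npz"%n,P=P,f=d["frame"])
    for l in["tub","bar_mid","stem_grip","collar_grip","cup_mid","vent_mid","cartridge_mid"]:
        for r in imaging.search_frame(n,l)[:3]:
            u,v=map(int,np.round(r["at"])); print(l,round(r["conf"],2),u,v,np.round(P[min(v,399),min(u,639)],3))
print(sensors.read_time_s(),sensors.read_tool_rot(),sensors.read_wrist_force())
E
```

```text
pics
top {'mtx': array([[375.31244282,   0.        , 316.54991253],
       [  0.        , 375.31244282, 209.78858615],
       [  0.        ,   0.        ,   1.        ]]), 'position': array([0.43621119, 0.10794189, 0.90779368]), 'attitude': array([ 0.1205527 , -0.14668927, -1.56421977])}
tub 0.75 342 234 [0.529 0.034 0.032]
tub 0.43 422 147 [ 0.754 -0.174  0.002]
bar_mid 0.98 244 217 [0.571 0.267 0.018]
bar_mid 0.82 176 206 [0.6   0.435 0.002]
bar_mid 0.65 253 300 [0.378 0.239 0.02 ]
stem_grip 0.63 464 205 [ 0.591 -0.239  0.08 ]
cup_mid 0.83 424 146 [ 0.757 -0.179  0.003]
vent_mid 0.73 349 144 [0.753 0.013 0.024]
cartridge_mid 0.69 285 144 [0.739 0.169 0.059]
side {'mtx': array([[452.48763226,   0.        , 317.34802939],
       [  0.        , 452.48763226, 204.7712877 ],
       [  0.        ,   0.        ,   1.        ]]), 'position': array([ 0.44739124, -0.69962161,  0.59009603]), 'attitude': array([ 0.98935234, -0.07059898, -0.13897414])}
tub 0.85 303 237 [0.529 0.059 0.01 ]
bar_mid 0.79 305 155 [0.58  0.43  0.012]
bar_mid 0.69 310 185 [0.571 0.258 0.016]
bar_mid 0.66 232 196 [0.38  0.235 0.017]
stem_grip 0.6 365 323 [ 0.585 -0.248  0.074]
collar_grip 0.62 388 197 [0.736 0.144 0.036]
collar_grip 0.58 367 351 [ 0.587 -0.262  0.027]
cup_mid 0.56 450 296 [ 0.746 -0.19   0.048]
vent_mid 0.85 418 239 [ 0.758 -0.002  0.024]
cartridge_mid 0.92 389 197 [0.738 0.144 0.036]
0.8 [3.07422578e+00 6.46861845e-01 3.82164221e-05] [-0.3416143  -0.17854961 -0.83919091]
```

View pics/top0.png

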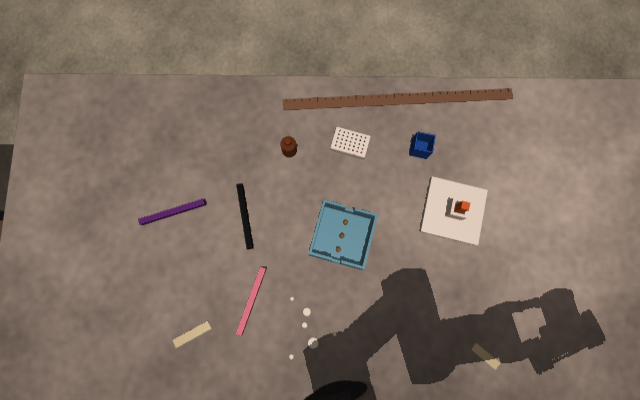

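View pics/side0.png

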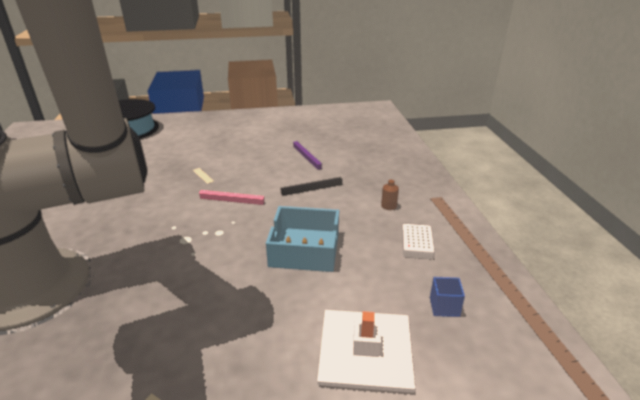

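The top view shows the black bar at (244,217), the tub at (342,234) with its notches at the top and bottom walls, and the lids at (455,210) with the orange stem at (464,206). The purple and pink bars are the look-alikes. Next I fit poses.

```bash
cat > fit.py <<'E'
from h import *
def rect(Q,name):
    Q=Q.astype(np.float32)
    (c,s,a)=cv2.minAreaRect(Q[:,:2]*1000); print(name,len(Q),np.round(c,1),np.round(s,1),round(a,1),"medz",np.round(np.median(Q[:,2]),4))
    return c,s,a
def sel(P,c,r,z0,z1):
    m=(np.hypot(P[...,0]-c[0],P[...,1]-c[1])<r)&(P[...,2]>z0)&(P[...,2]<z1); return m
E
python3 - <<'E'
from fit import *
for n in("top","side"):
    d=np.load(n+"0.npz");P=d["P"];f=d["f"].astype(int); hsv=cv2.cvtColor(d["f"],cv2.COLOR_RGB2HSV)
    print(n,"bench z",np.nanmedian(P[250:300,200:230,2]))
    m=sel(P,(.571,.265),.11,.010,.03)&(f.sum(2)<120); rect(P[m],"bar")
    m=sel(P,(.529,.045),.12,.052,.068); rect(P[m],"rim")
    m=sel(P,(.529,.045),.12,.020,.036)&(hsv[...,0]<30); rect(P[m],"nozz") if m.sum()>3 else 0
    m=sel(P,(.58,-.23),.13,.010,.022); rect(P[m],"plate")
    m=sel(P,(.585,-.245),.05,.045,.056)&(hsv[...,1]<60); rect(P[m],"collar")
    m=sel(P,(.585,-.245),.05,.074,.09); rect(P[m],"stemtop")
    q=P[sel(P,(.585,-.245),.05,.06,.09)]; rect(q,"stem")
    for nm,c,r in(("cup",(.755,-.185),.06),("vent",(.755,0),.07),("cart",(.738,.155),.04)): rect(P[sel(P,c,r,.015,.1)],nm)
E
python3 - <<'E'
import cv2,numpy as np
a=cv2.imread("pics/top0.png")
b=np.hstack([cv2.resize(a[170:290,290:400],None,fx=3.5,fy=3.5,interpolation=2),cv2.resize(a[170:290,410:520],None,fx=3.5,fy=3.5,interpolation=2)])
cv2.imwrite("pics/crop0.png",b)
E
```

```text
top bench z 5.4737122869186194e-05
bar 393 [566.8 308.1] [157.8  98.3] 11.3 medz 0.0179
rim 591 [528.5  33.2] [130.1 130.4] 74.7 medz 0.0599
nozz 47 [528.6  33.9] [10.3 78.5] 75.4 medz 0.0251
plate 2911 [ 591.  -240.8] [141.9 140.9] 76.1 medz 0.016
collar 135 [ 591.1 -240.3] [40.8 40.6] 77.8 medz 0.0496
stemtop 78 [ 590.6 -240.5] [19.2 18. ] 75.4 medz 0.0821
stem 108 [ 590.7 -240.5] [19.2 18.5] 77.3 medz 0.0809
cup 362 [ 751.7 -165.8] [47.  47.8] 77.9 medz 0.0389
vent 848 [761.4  10.4] [89.7 61.6] 73.9 medz 0.022
cart 254 [743.9 162.8] [37.1 36.1] 36.1 medz 0.0545
side bench z 0.0006382779446008069
bar 0 [0. 0.] [0. 0.] 0.0 medz nan
rim 895 [528.3  31. ] [134.6 130.4] 74.7 medz 0.0594
nozz 65 [550.9  33.3] [116.2  38.1] 10.8 medz 0.0241
plate 5799 [ 590.8 -243. ] [143.  140.3] 76.0 medz 0.0166
collar 340 [ 590.9 -243.1] [42.8 40. ] 77.4 medz 0.0503
stemtop 167 [ 590.6 -242.9] [20.9 17.9] 76.0 medz 0.082
stem 242 [ 590.5 -243.2] [21.4 17.9] 75.9 medz 0.081
cup 1004 [ 751.  -169.4] [48.2 46.8] 78.6 medz 0.0361
vent 838 [761.    6.9] [94.2 60.2] 74.5 medz 0.0225
cart 362 [743.1 153.4] [29.4 37.4] 74.7 medz 0.0448
  return _methods._mean(a, axis=axis, dtype=dtype,
  ret = ret.dtype.type(ret / rcount)
```

View pics/crop0.png

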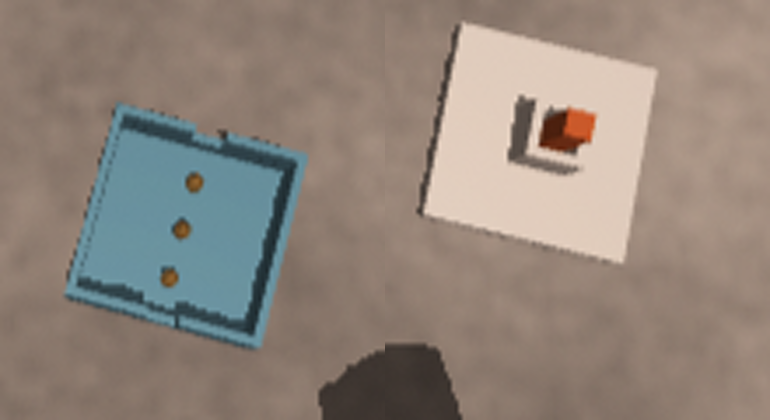

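```bash
python3 - <<'E'
from fit import *
def comp(P,m,seed):
    n,l=cv2.connectedComponents(m.astype(np.uint8)); return l==l[seed[1],seed[0]]
for n,s in(("top",(244,217)),("side",(310,187))):
    d=np.load(n+"0.npz");P=d["P"]
    m=comp(P,np.nan_to_num(P[...,2])>.009,s); q=P[m]; rect(q[q[:,2]>.014],n+"bar")
E
python3 - <<'E'
from h import *
for nm,p,y in(("bar",(.57,.266,.022),-8),("bar",(.57,.266,.022),172),("tub",(.5285,.0327,.054),-15),("tub",(.5285,.0327,.054),165),("lid",(.591,-.241,.073),-14),("lid",(.591,-.241,.073),76),("lidtub",(.5285,.0327,.226),-15),("lidtub",(.5285,.0327,.226),75)):
    q=env.inverse_kinematics(list(p),down(np.radians(y))); print(nm,y,None if q is None else np.round(q,2))
E
```

```text
topbar 396 [576.2 267.4] [160.1  14.5] 11.0 medz 0.0179
sidebar 270 [575.6 263.2] [158.7  21.1] 11.8 medz 0.0181
bar -8 [ 0.31  0.76  1.46 -0.    0.92  2.03]
bar 172 [ 0.31  0.76  1.46  0.    0.92 -1.12]
tub -15 [-0.08  0.58  1.74 -0.    0.82  1.75]
tub 165 [-0.08  0.58  1.74  0.    0.82 -1.39]
lid -14 [-0.51  0.71  1.39  0.    1.03  1.31]
lid 76 [-0.51  0.71  1.39 -0.    1.03 -0.26]
lidtub -15 [-0.08  0.37  1.54 -0.    1.23  1.75]
lidtub 75 [-0.08  0.37  1.54 -0.    1.23  0.18]
```

```bash
python3 - <<'E'
from h import *
yb=np.radians(191.2); b=[.576,.2663]
env.move_gripper(.05)
env.move_ptp([*b,.12],down(yb))
print(sensors.read_time_s())
print(env.move_linear([*b,.0225],vel=.12,threshold=15))
print(sensors.read_tool_pos(),sensors.read_wrist_force())
env.move_gripper(.0); print(sensors.read_finger_gap())
env.move_linear([*b,.13],vel=.15)
print(sensors.read_finger_gap(),sensors.read_time_s(),sensors.read_wrist_force())
yt=np.radians(165.0); t=[.5285,.0327]
env.move_ptp([*t,.13],down(yt))
print(sensors.read_tool_pos(),sensors.read_time_s())
for n in("top","side"):
    d=cam(n); save(d,n+"1.png"); np.savez(n+"1.npz",P=cloud(d),f=d["frame"])
a=[cv2.resize(cv2.imread("pics/%s1.png"%n)[r:r+160,c:c+160],None,fx=2.5,fy=2.5) for n,r,c in(("top",150,260),("side",150,220))]
cv2.imwrite("pics/c1.png",np.hstack(a))
E
```

```text
4.5917
False
[0.57658475 0.26649073 0.02329903] [ 1.15364611 -0.07721534 -0.25241586]
0.01339254070293213
0.013585989998445368 7.0917 [-0.09976062  0.06548634 -1.44333984]
[0.52893049 0.0334424  0.1298771 ] 8.0333
```

View pics/c1.png

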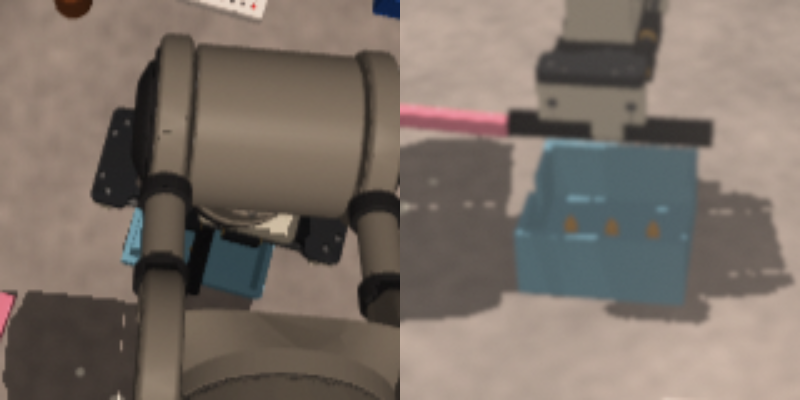

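The bar is held over the tub in both crops (side view: from about (508,122) to (712,132)). I'll measure its held pose from the side cloud.

```bash
python3 - <<'E'
from fit import *
d=np.load("side1.npz");P=d["P"];f=d["f"].astype(int)
m=sel(P,(.5285,.033),.1,.095,.135)&(f.max(2)<75)
q=P[m]; t=np.radians(-15); u=np.array([np.cos(t),np.sin(t)]); w=np.array([-u[1],u[0]])
c=np.array([.5285,.0327]); s=(q[:,:2]-c)@u; r=(q[:,:2]-c)@w
print(len(q),s.min(),s.max())
for a in np.arange(-.085,.086,.017):
    k=(s>=a)&(s<a+.017)
    if k.sum()>3: print(round(a,3),k.sum(),np.round(np.percentile(r[k],[2,50,98]),4),np.round(np.percentile(q[k,2],[2,50,98]),4))
E
```

```text
498 -0.07681185542038088 0.07725866275771737
-0.085 42 [-0.0079 -0.0052  0.0004] [0.1106 0.1197 0.1269]
-0.068 67 [-0.0085 -0.0054  0.0013] [0.1114 0.12   0.1269]
-0.051 52 [-0.0077 -0.0054 -0.0038] [0.1105 0.1168 0.1237]
-0.034 54 [-0.008  -0.0057 -0.0024] [0.1109 0.1174 0.1236]
-0.017 5 [-0.0062 -0.0054 -0.005 ] [0.1122 0.1172 0.1211]
0.0 11 [-0.007  -0.0059 -0.0037] [0.1123 0.1171 0.1239]
0.017 61 [-0.0079 -0.0048 -0.0013] [0.1101 0.1179 0.1264]
0.034 82 [-0.0072 -0.0052  0.0021] [0.1111 0.1204 0.1265]
0.051 79 [-0.0081 -0.0052  0.0001] [0.1102 0.1197 0.1268]
0.068 45 [-0.0075 -0.0051  0.0022] [0.1111 0.1204 0.1264]
```

```bash
python3 - <<'E'
from h import *
t=[.5285,.0327]
print(env.move_linear([*t,.066],vel=.12,threshold=8),sensors.read_tool_pos())
print(env.move_linear([*t,.0515],vel=.04,threshold=6),sensors.read_tool_pos(),sensors.read_wrist_force())
env.move_gripper(.034); print(sensors.read_finger_gap())
print(env.move_linear([*t,.13],vel=.15),sensors.read_time_s())
yl=np.radians(76); l=[.591,-.2412]
env.move_gripper(.05)
env.move_ptp([*l,.15],down(yl))
print(sensors.read_tool_pos(),sensors.read_time_s())
for n in("top","side"):
    d=cam(n); save(d,n+"2.png"); np.savez(n+"2.npz",P=cloud(d),f=d["frame"])
a=[cv2.resize(cv2.imread("pics/%s2.png"%n)[r:r+160,c:c+160],None,fx=2.5,fy=2.5) for n,r,c in(("top",150,260),("side",150,220))]
cv2.imwrite("pics/c2.png",np.hstack(a))
E
```

```text
False [0.52894811 0.03296469 0.06635114]
True [0.52911787 0.03267426 0.05408074] [-0.24535149 -0.35698182  2.12513268]
0.03359980567508956
False 10.4
[ 0.59089068 -0.24031882  0.14976634] 12.0083
```

View pics/c2.png

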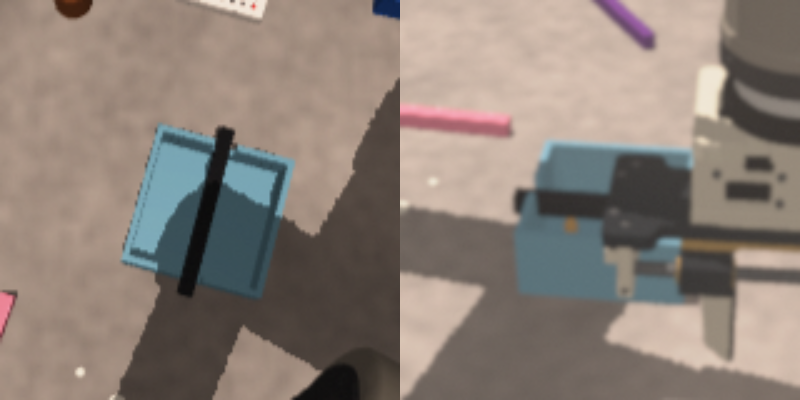

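```bash
python3 - <<'E'
from fit import *
for n in("top","side"):
    d=np.load(n+"2.npz");P=d["P"];f=d["f"].astype(int)
    m=sel(P,(.5285,.033),.1,.045,.056)&(f.max(2)<70)
    q=P[m]; rect(q,n+"bar"); print(np.percentile(q[:,2],[5,95]))
    rect(P[sel(P,(.5285,.033),.1,.0575,.068)],n+"rim")
E
```

```text
topbar 449 [521.2   9. ] [ 67.7 157.9] 74.9 medz 0.0501
[0.04714207 0.05269854]
toprim 527 [528.6  33.3] [130.  130.4] 74.7 medz 0.0601
sidebar 156 [490.1  41. ] [14.7 71.6] 75.0 medz 0.0499
[0.04568896 0.05192556]
siderim 408 [525.9  31.1] [135.2 126.1] 74.3 medz 0.0604
```

The bar lies in both notches, from (225,130) to (187,295) in the left crop. Its top is at 50 mm, so it is seated. Next I take the lids by the stem.

```bash
python3 - <<'E'
from h import *
l=[.591,-.2412]
print(env.move_linear([*l,.0735],vel=.12,threshold=10),sensors.read_tool_pos(),sensors.read_wrist_force())
env.move_gripper(0.); print(sensors.read_finger_gap(),sensors.read_tool_pos())
print(env.move_linear([*l,.21],vel=.13),sensors.read_finger_gap(),sensors.read_wrist_force(),sensors.read_time_s())
t=[.5285,.0327]
env.move_ptp([*t,.21],down(np.radians(75.0)))
print(sensors.read_tool_pos(),sensors.read_finger_gap(),sensors.read_time_s())
for n in("top","side"):
    d=cam(n); save(d,n+"3.png"); np.savez(n+"3.npz",P=cloud(d),f=d["frame"])
a=[cv2.resize(cv2.imread("pics/%s3.png"%n)[r:r+200,c:c+200],None,fx=2,fy=2) for n,r,c in(("top",130,230),("side",100,200))]
cv2.imwrite("pics/c3.png",np.hstack(a))
E
```

```text
False [ 0.59151003 -0.24128564  0.07422887] [ 0.51589356 -0.17294362  0.36795281]
0.01771882617369385 [ 0.59089802 -0.24121763  0.07367217]
False 0.017553034135454147 [-0.08171821 -0.087117   -4.51773667] 14.7167
[0.52921761 0.03168324 0.21010211] 0.018034617235286574 15.8
```

View pics/c3.png

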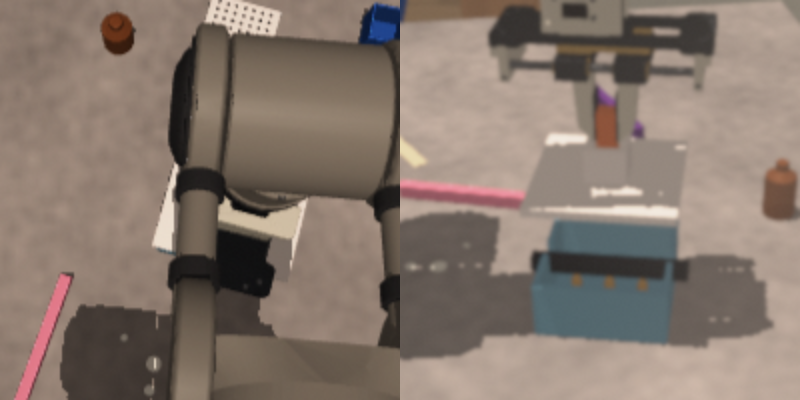

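Both lids hang level over the tub; in the right crop the plate spans (520–688, 135–220). I'll check the plate's position against the tub.

```bash
python3 - <<'E'
from fit import *
d=np.load("side3.npz");P=d["P"];hsv=cv2.cvtColor(d["f"],cv2.COLOR_RGB2HSV)
m=sel(P,(.5285,.033),.11,.150,.158); q=P[m]; rect(q,"plate"); print(np.linalg.lstsq(np.c_[q[:,:2]-[.5285,.033],np.ones(len(q))],q[:,2],rcond=None)[0])
rect(P[sel(P,(.5285,.033),.11,.057,.063)],"rim(partial)")
d=np.load("top3.npz");P=d["P"]; q=P[sel(P,(.5285,.033),.12,.150,.158)]; rect(q,"topplate")
E
```

```text
plate 2461 [529.5  29.2] [145.4 140.8] 75.1 medz 0.1529
[0.00077001 0.00053521 0.15293238]
rim(partial) 433 [526.2  23.1] [118.9 130.4] 74.8 medz 0.0603
topplate 583 [504.6  38.6] [140.1  88.2] 74.8 medz 0.1524
```

```bash
python3 - <<'E'
from h import *
t=[.5283,.0333]
print(env.move_linear([*t,.142],vel=.12,threshold=8),sensors.read_tool_pos())
print(env.move_linear([*t,.1265],vel=.03,threshold=5),sensors.read_tool_pos(),sensors.read_wrist_force(),sensors.read_torque())
d=cam("side"); save(d,"s4.png"); np.savez("s4.npz",P=cloud(d),f=d["frame"]); P=cloud(d)
from fit import *
q=P[sel(P,(.5285,.033),.11,.062,.080)]; rect(q,"plate"); print(np.linalg.lstsq(np.c_[q[:,:2]-[.5285,.033],np.ones(len(q))],q[:,2],rcond=None)[0],sensors.read_time_s())
cv2.imwrite("pics/c4.png",cv2.resize(cv2.imread("pics/s4.png")[100:300,200:400],None,fx=2.5,fy=2.5))
E
```

```text
False [0.5288813  0.03302699 0.14250725]
True [0.52821209 0.03333098 0.1275668 ] [-0.07135213 -0.21569659  3.73331943] [-0.06001077 -0.01127149  0.00077897]
plate 2672 [528.7  31.2] [146.4 140.2] 75.2 medz 0.0705
[0.0024317  0.01044645 0.07055225] 17.1583
```

View pics/c4.png

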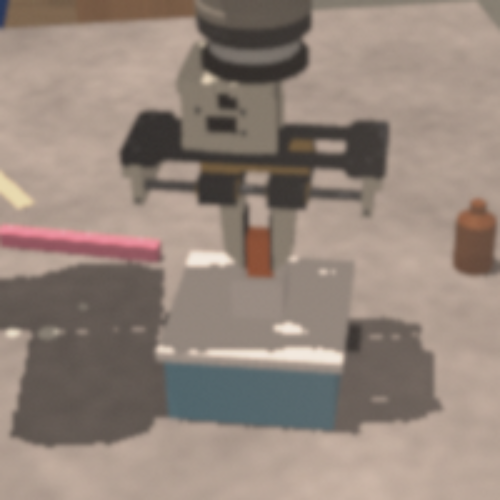

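The plate sits on the tub at about 70.5 mm, where 70 was expected, so it is seated. I'll release, move aside and measure.

```bash
python3 - <<'E'
from fit import *
t=[.5283,.0333]
env.move_gripper(.04); print(sensors.read_finger_gap())
env.move_linear([*t,.20],vel=.15)
env.move_gripper(.07)
env.move_ptp([.50,-.23,.25],down(np.radians(75)))
for n in("top","side"):
    d=cam(n); save(d,n+"5.png"); P=cloud(d); hsv=cv2.cvtColor(d["frame"],cv2.COLOR_RGB2HSV)
    q=P[sel(P,(.5285,.033),.11,.067,.074)]; rect(q,n+"plate"); print(np.linalg.lstsq(np.c_[q[:,:2]-[.5285,.033],np.ones(len(q))],q[:,2],rcond=None)[0])
    rect(P[sel(P,(.5285,.033),.05,.100,.109)],"collartop")
    rect(P[sel(P,(.5285,.033),.05,.130,.145)],"stemtop")
print(sensors.read_time_s())
a=[cv2.resize(cv2.imread("pics/%s5.png"%n)[r:r+160,c:c+160],None,fx=2.5,fy=2.5) for n,r,c in(("top",150,260),("side",120,220))]
cv2.imwrite("pics/c5.png",np.hstack(a))
E
```

```text
0.04026119306260455
topplate 3405 [528.9  33.4] [139.9 140.5] 75.0 medz 0.0701
[-0.00047545 -0.00032798  0.07007643]
collartop 205 [528.6  33.7] [39.7 40.3] 75.1 medz 0.1042
stemtop 81 [528.6  33.6] [18.  18.3] 73.6 medz 0.1359
sideplate 1837 [529.5  31.4] [144.6 139.7] 74.2 medz 0.0706
[3.27793139e-05 2.58020812e-03 7.06097826e-02]
collartop 205 [528.6  31.3] [44.3 40.4] 75.0 medz 0.1042
stemtop 19 [530.7  36.9] [ 7.6 17.6] 63.3 medz 0.1366
20.2333
```

View pics/c5.png

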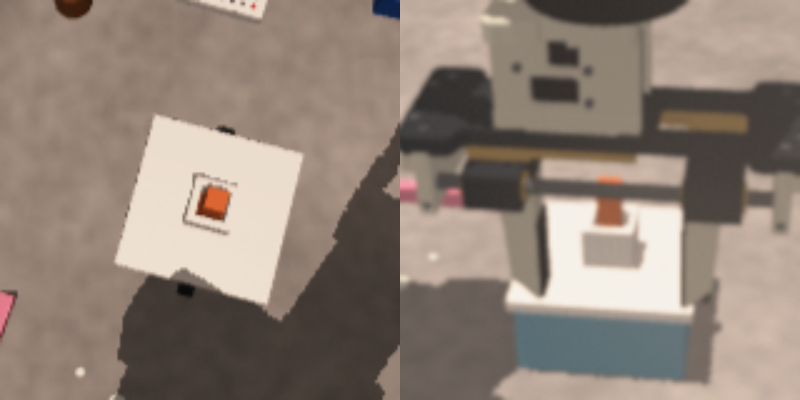

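Both lids are seated: plate 70.1 mm and level, collar top 104 mm, stem top 136 mm, centred at (213,203) in the left crop. Next I take the collar.

```bash
python3 - <<'E'
from fit import *
t=[.5285,.0335]
env.move_ptp([*t,.20],down(np.radians(75)))
env.sleep(.3); print(sensors.read_tool_pos())
print(env.move_linear([*t,.0975],vel=.08,threshold=8),sensors.read_tool_pos(),sensors.read_wrist_force())
env.move_gripper(0.); print(sensors.read_finger_gap(),sensors.read_tool_pos(),sensors.read_wrist_force())
p=sensors.read_tool_pos()
print(env.move_linear([p[0],p[1],.115],vel=.05,threshold=12),sensors.read_wrist_force(),sensors.read_finger_gap())
print(env.move_linear([p[0],p[1],.1985],vel=.08,threshold=12),sensors.read_wrist_force(),sensors.read_tool_pos(),sensors.read_finger_gap())
env.sleep(.3)
for n in("top","side"):
    d=cam(n); save(d,n+"6.png"); P=cloud(d)
    q=P[sel(P,(.5285,.033),.11,.160,.18)]; rect(q,n+"plate"); print(np.linalg.lstsq(np.c_[q[:,:2]-[.5285,.033],np.ones(len(q))],q[:,2],rcond=None)[0])
    q=P[sel(P,(.5285,.033),.11,.061,.07)]; rect(q,n+"inner"); 
print(sensors.read_time_s())
a=[cv2.resize(cv2.imread("pics/%s6.png"%n)[r:r+200,c:c+200],None,fx=2,fy=2) for n,r,c in(("top",130,230),("side",90,200))]
cv2.imwrite("pics/c6.png",np.hstack(a))
E
```

```text
[0.52868179 0.03255481 0.20012423]
False [0.52883566 0.03347327 0.09799595] [0.09941202 0.33519842 0.15151359]
0.04010610445098153 [0.5285144  0.03351589 0.09755788] [-0.32839003  0.14126355  0.36941056]
False [ 0.4553421   0.05250355 -1.93093293] 0.03971986988083057
False [-0.79582876 -0.54410308 -2.1855447 ] [0.52818535 0.03354065 0.19791798] 0.03976224326459878
topplate 657 [501.8  40.5] [140.3  84.1] 75.1 medz 0.1706
[ 0.00017796 -0.00080708  0.17059245]
topinner 0 [0. 0.] [0. 0.] 0.0 medz nan
sideplate 2503 [528.5  31.2] [144.3 140.7] 75.1 medz 0.1712
[0.00266245 0.01872786 0.17135295]
sideinner 2357 [528.8  30.4] [134.2 129.2] 74.6 medz 0.0656
25.7
  return _methods._mean(a, axis=axis, dtype=dtype,
  ret = ret.dtype.type(ret / rcount)
```

View pics/c6.png

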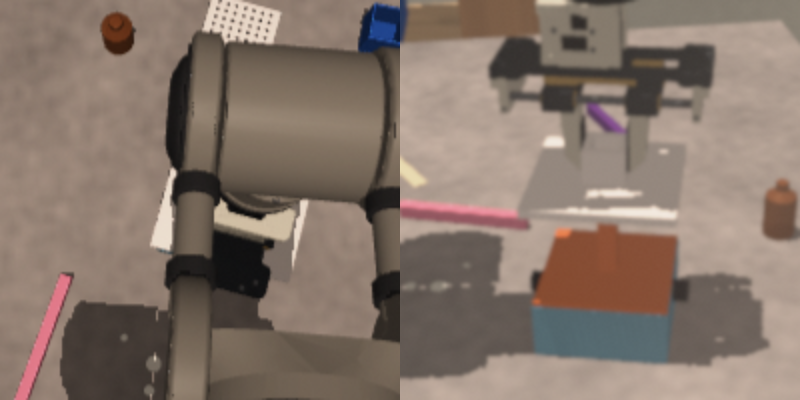

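The white lid is raised level, its plate 100 mm up at about (605,185) in the right crop. The orange lid stays on the tub with its top at 65.6 mm, where 65 was expected. The stem is free of the hole, and the bar ends still show. I'm handing in.

```bash
python3 -c "
from h import *
print(sensors.read_finger_gap(),sensors.read_time_s()); env.finish_job()"
```

```text
0.03978534186295924 25.7
the job is handed in; nothing more can be done
```

The job is done in the order asked and handed in at 25.7 s; no verdict was reported.

- **Bar:** The black bar lies in both notches and I let go of it. Its top measured 50 mm above the bench, which is the seated height.
- **Lids on the tub:** I carried both lids by the orange stem, set them down gently and released them. The white plate then measured 70.1 mm and level, and the stem top 136 mm, so the orange lid is fully home.
- **White lid raised:** I lifted it alone by its collar, about 100 mm, and it is still held there. The orange lid's top stayed at 65.6 mm (65 expected). The lifted plate is clear of the stem by about 29 mm, going by its measured height and the lid dimensions.
- **Limits and bystanders:** Wrist-force readings stayed below 5 N. I never touched the cup, vented box or cartridge and saw no sign they had moved, but I did not measure them again at the end.

**Disagreements:** The side camera read centres 1–2 mm lower in y than the top camera, because it also sees the front faces. On the raised lid it gave about 1° of tilt, while the top camera showed it level; I trusted the top camera.

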